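Jog the ink grinder's bowl to its pouring chute

TASK

Bring the bowl of the ink-grinding machine round so that its pouring lip stands over the drain chute on the machine's front edge, wholly between the chute's two cheeks: draw the lock-off gate fully away from the drive lever, tip the lever to one side and hold it there while the bowl creeps round, and let it spring back upright. Then push the gate fully home round the lever again. Turn the bowl only with the lever, never by touching it, and leave the other things where they are.

Things in the scene. Friction and masses are not known exactly. Their poses are not given: they have to be found in the camera images.
- machine: bench ink-grinding machine, fixed: grey housing 240 x 400 mm (x, y), deck 90 mm above the table. Origin: on the table under its middle; x from its front (robot side) to its back, y to its left. Bowl on the left half; drive lever and lock-off gate on the right half; behind the bowl a post and a parked arm with an ink stick, up to 0.25 m high, over the bowl's back half
- bowl: dark stone grinding bowl on a turntable, 154 mm across, rim 146 mm above the table, with one pouring lip (26 mm wide) reaching 104 mm from the turning axis along its own -x. Origin: on the turning axis at its underside, 25 mm in front of and 100 mm to the left of the machine's origin. Do not touch
- turntable (a joint): angle of turntable and bowl, rad, growing anticlockwise from above; at 0 or any whole turn (+-6.283) the lip is over the chute; starts 1.0 to 5.28. It stands while the lever is within 0.15 rad of upright; beyond, it creeps faster the further it is tipped: slowly at 0.25, and 0.25 to 0.6 rad/s past 0.37 (differs each time: watch it). It runs on 0.05 to 0.1 rad while the lever is let back
- lip (a point): outer end of the bowl's pouring lip, middle of its width, 140 mm above the table
- chute (a point): fixed point of the machine over the steel drain chute on its front edge, 129 mm in front of and 100 mm to the left of its origin, straight below which the lip's end should come to stand. The chute is a sloping channel with two upright cheeks 50 mm apart (inside)
- lever (a joint): tilt of the drive lever, rad: 0 upright, + to the right (machine's -y), stops at +-0.42. Sprung to 0 (1.1 N m/rad; 8 to 10 N at the grip holds it fully over). To the right the bowl turns clockwise from above (turntable angle falls), to the left anticlockwise (angle grows). With the gate home it tilts only about 0.07 rad
- lever_pivot (a point): pivot of the lever, 85 mm above the table, 30 mm behind and 125 mm to the right of the machine's origin; the lever tilts about the machine's x axis through it
- lever_grip (a point): middle of the lever's black barrel grip (26 mm diameter, 48 mm long, its top 190 mm above the table when upright), 83 mm from the pivot along the lever; below the grip is a bare 12 mm stem
- gate (a joint): travel of the lock-off gate, m: 0 fully home, its forked plate (6 mm thick, at 130 mm above the table) round the lever's stem; 0.042 fully drawn off towards the machine's front (-x); the lever is free from about 0.025. It stays where it is left and slides with about 2 N. It can go home only when the lever is upright
- gate_tab (a point): grip point of the gate's upright black tab, 158 mm above the table: the tab is 34 mm wide (machine's y), 14 mm thick (machine's x) and 42 mm tall, its top at 175 mm, clear on both sides. When home it stands 60 mm in front of the lever
- dish: white porcelain ink dish, 90 mm across, 30 mm high, loose on the table in front of the chute; a bystander, origin under its centre
- inkstick: black ink stick, 24 x 110 x 12 mm, lying loose on the machine's deck behind the lever; a bystander, origin under its centre
- paperweight: dark wooden paperweight bar, 210 x 32 x 20 mm with a brass knob to 41 mm, loose on the table beside the machine's right end; a bystander, origin under its centre
- inkstone: black slate inkstone, 170 x 115 x 26 mm, loose on the table; a bystander
- brushpot: wooden brush pot, 90 mm across, 125 mm high, with brushes standing in it to about 0.22 m; a bystander
- seal: reddish stone seal, 34 x 34 mm, 88 mm high, standing; a bystander
- brush: writing brush about 260 mm long lying along x on the table; a bystander
- brushrest: blue porcelain brush rest with five peaks, 28 x 130 x 52 mm; a bystander

How it is judged:
By the outcome, as a careful person would: the job done as asked, in the order asked, and still so for the second after the job is handed in, with the robot touching nothing.
It also fails if it takes over 64 s, if anything falls off the work surface, if the arm or the gripper's body presses on something with over 40 N, if the wrist force passes 120 N, or if a joint passes its speed limit or range.

ROBOT

A 7-joint arm with a two-finger parallel gripper is mounted at the origin on the work surface. World frame = base frame: x ahead of the robot, y to its left, z up, the work surface at z = 0. Lengths are in m, angles in rad, forces in N, time in s.
With the tool pointing down it reaches from about 0.425 to 0.875 m from the base axis. Payload 4.7 kg.
Tool frame: the origin (TCP) lies midway between the tips of the shut fingers; the grasp point (between the pads) lies 19 mm behind it; x points along the fingers, y is the direction in which the jaws open and shut, and the axes are right-handed (so a half turn about x gives the same grasp; the last joint's range is limited). The gripper opens to 87 mm and grips with 3 to 60 N. Pads are 19 mm wide; open, the fingers measure 117 mm over their backs; the gripper's body (75 mm by 190 mm) begins 51 mm behind the grasp point.
Start: joints at [-1.302, 0.321, -0.07, 1.45, 0.023, 1.371, -0.057], TCP at [0.164, 0.629, 0.223] pointing down, gripper open.
Joint ranges: [-2.86, 2.86], [-0.3, 2.09], [-1.38, 1.24], [0.06, 2.45], [-1.56, 4.7], [0.09, 2.05], [-2.69, 2.69]. Speed limits (rad/s): [2.57, 2.57, 3.14, 3.14, 3.14, 3.14, 3.14].

INTERFACE

Orientations are given as a rotation vector (axis times angle).
In Python, from bench import ctrl gives the robot as it stands. The module is installed in compiled form; this text tells all that it offers.
- The arm moves only by the shell command python3 -m jog 'ROWS' [FORCE]. ROWS is JSON, a list of rows, each an object with "rot": the turn, a rotation vector about the tool's x, y, z in units of 5 degrees (1.0 is 5 degrees), a list of three; "travel": the shift along the tool's x, y, z in units of 0.3 m (1.0 is 0.3 m), a list of three; "jaw": the closure, from -1 (fully open) to 1 (shut), so that 0 is half open. In form: [{"rot": [ax, ay, az], "travel": [tx, ty, tz], "jaw": jaw}, ...]. A call has 1 to 8 rows; each row shifts and turns the commanded pose from where the row before left it, along the tool's axes as they then stand; what a row does not reach is not made up. A row lasts 1/10 s, in which the tool goes at most 50 mm and 8.59 degrees, less where a joint would pass 70% of its speed; a pose out of reach is approached as far as the arm can. A call with a number of a shift or a turn outside -1 to 1 is refused whole. A call with a gripper value outside its range is refused whole. The fingers move at their own pace and stop on an object; FORCE is the grip in N (left out, the last holds). Time passes only in rows, so rows that do not move let the fingers close. It gives the time, the measured TCP pose, the force and the opening at its end, in the units of the state.
- ctrl.get_state(): the state, without advancing time (a new reading comes with each control period).
- ctrl.get_image(name): name is "side" or "top"; returns the picture (420x560x3 uint8, red, green, blue); there is no depth.
- ctrl.camera_model(name): a dict with "mtx" (3x3 intrinsics, pixels), "extrinsics" (4x4, takes a point from world to camera coordinates). Camera axes: x right, y up, looking along -z (the intrinsics and any distortion apply to the point x, -y, -z); pixel columns grow to the right and rows downward; lengths in m; the calibration is good to about 2 mm. A picture is of the moment at which its call begins. camera_model takes no time and is no camera call.
- ctrl.close_job(): hands the job in, once; it reports no verdict.
The state is a dict: "time": time; "joint_positions": joint angles; "qd": joint speeds; "joint_torque": joint torques, N m; "position": TCP position; "tool_rot": TCP orientation; "ft_force": force on the tool from outside, world axes, zero at the start; "torque": the same for the moment, N m; "grip_width": opening from 0.0 (shut) to 1.0 (fully open).
Only numpy, scipy, OpenCV 4.12 (cv2) and the standard library are available. Lean on these libraries where they do the work, as an engineer would, in place of code of your own. Each camera call takes 0.05 s, during which the arm holds its last target.

## Working session

There is one attempt and no reset: what is moved stays moved. The work goes in short steps, Python scripts to look and compute and a shell command to move; the robot and the scene stay as the last step left them, time stands still between calls to the robot, and variables do not carry over. Pictures are saved under pics/ and viewed, and the job is handed in when it is done.

```bash
mkdir -p pics; ls
cat > h.py <<'E'
import numpy as np, cv2
from bench import ctrl
from scipy.spatial.transform import Rotation as R
def proj(n,P):
    m=ctrl.camera_model(n); K=np.array(m["mtx"]);E=np.array(m["extrinsics"])
    p=E@np.append(P,1); q=K@np.array([p[0],-p[1],-p[2]]); return q[:2]/q[2]
def ray(n,uv):
    m=ctrl.camera_model(n); K=np.array(m["mtx"]);E=np.array(m["extrinsics"])
    d=np.linalg.inv(K)@np.array([uv[0],uv[1],1]); d=np.array([d[0],-d[1],-d[2]])
    Rr=E[:3,:3]; o=-Rr.T@E[:3,3]; d=Rr.T@d; return o,d/np.linalg.norm(d)
def atz(n,uv,z):
    o,d=ray(n,uv); return o+d*(z-o[2])/d[2]
def tri(uvs):
    A=np.zeros((3,3));b=np.zeros(3)
    for n,uv in uvs:
        o,d=ray(n,uv);M=np.eye(3)-np.outer(d,d);A+=M;b+=M@o
    x=np.linalg.solve(A,b); return x,[np.linalg.norm((np.eye(3)-np.outer(ray(n,uv)[1],ray(n,uv)[1]))@(x-ray(n,uv)[0])) for n,uv in uvs]
def snap(n,f,crop=None,s=1):
    im=ctrl.get_image(n)[:,:,::-1]
    if crop: x0,y0,x1,y1=crop; im=im[y0:y1,x0:x1]
    if s!=1: im=cv2.resize(im,None,fx=s,fy=s,interpolation=cv2.INTER_CUBIC)
    cv2.imwrite(f"pics/{f}.png",im)
E
python3 - <<'E'
from h import *
np.set_printoptions(precision=4,suppress=True)
s=ctrl.get_state();print(s)
for n in("side","top"):
    print(ctrl.camera_model(n)); im=ctrl.get_image(n)[:,:,::-1]; cv2.imwrite(f"pics/{n}0.png",im)
E
```

```text
pics
{'time': 0.0, 'joint_positions': array([-1.3019,  0.3218, -0.0701,  1.4517,  0.0226,  1.3708, -0.0569]), 'qd': array([-0.    , -0.0001,  0.0004, -0.0027,  0.0015, -0.0011,  0.001 ]), 'joint_torque': array([  0.0005, -49.1291,  -0.4033, -31.2524,  -0.0638,   0.0438,
         0.0002]), 'position': array([0.1638, 0.6285, 0.2215]), 'tool_rot': array([ 0.1985,  1.5616, -0.2015]), 'ft_force': array([ 0.1619, -0.2804, -0.4339]), 'torque': array([-0.0363,  0.0355, -0.0679]), 'grip_width': 1.000259159571999}
{'mtx': array([[485.3271,   0.    , 280.9187],
       [  0.    , 485.3271, 206.8839],
       [  0.    ,   0.    ,   1.    ]]), 'extrinsics': array([[ 0.7706, -0.6369, -0.0241, -0.403 ],
       [ 0.3582,  0.4015,  0.8429, -0.3162],
       [-0.5271, -0.6582,  0.5375, -1.2669],
       [ 0.    ,  0.    ,  0.    ,  1.    ]])}
{'mtx': array([[458.3311,   0.    , 289.1956],
       [  0.    , 458.3311, 201.7917],
       [  0.    ,   0.    ,   1.    ]]), 'extrinsics': array([[ 0.0198, -0.9998, -0.0044,  0.0494],
       [ 0.9976,  0.0194,  0.0663, -0.5569],
       [-0.0662, -0.0057,  0.9978, -1.3613],
       [ 0.    ,  0.    ,  0.    ,  1.    ]])}
```

View pics/side0.png

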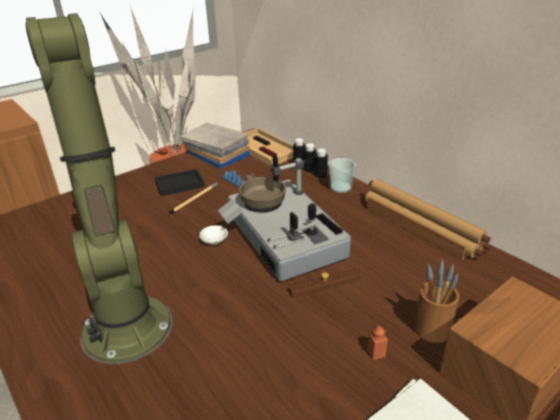

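View pics/top0.png

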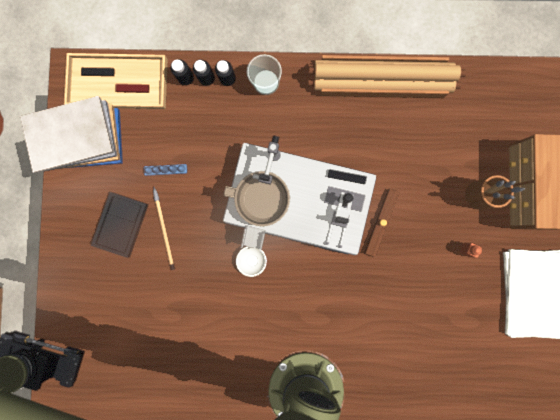

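The machine is near the middle of the top view, at about (305,198). The bowl is at (262,198) with its lip pointing left at about (228,191), the lever is at (347,199) and the gate tab near (341,219). I'll enlarge both views.

Run:
```python
import cv2
a=cv2.imread("pics/top0.png")[130:270,210:400]; cv2.imwrite("pics/topc0.png",cv2.resize(a,None,fx=4,fy=4,interpolation=cv2.INTER_CUBIC))
a=cv2.imread("pics/side0.png")[150:290,210:370]; cv2.imwrite("pics/sidec0.png",cv2.resize(a,None,fx=4,fy=4,interpolation=cv2.INTER_CUBIC))
```

```text
(no output)
```

View pics/topc0.png

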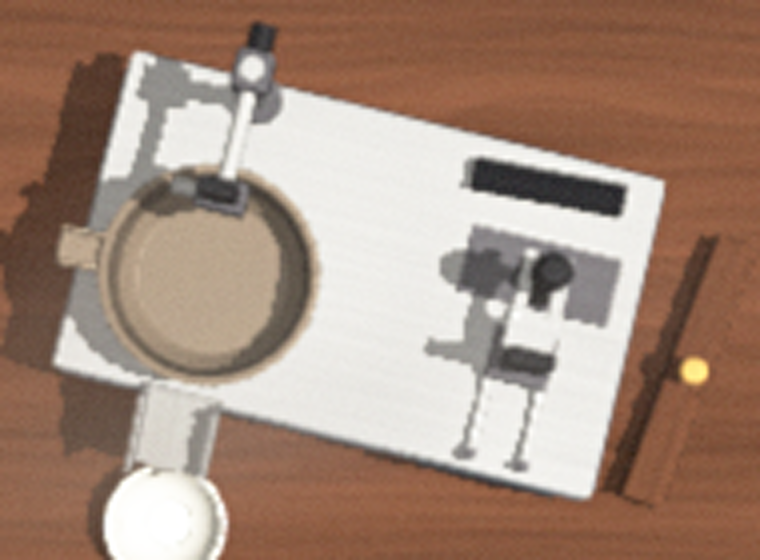

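View pics/sidec0.png

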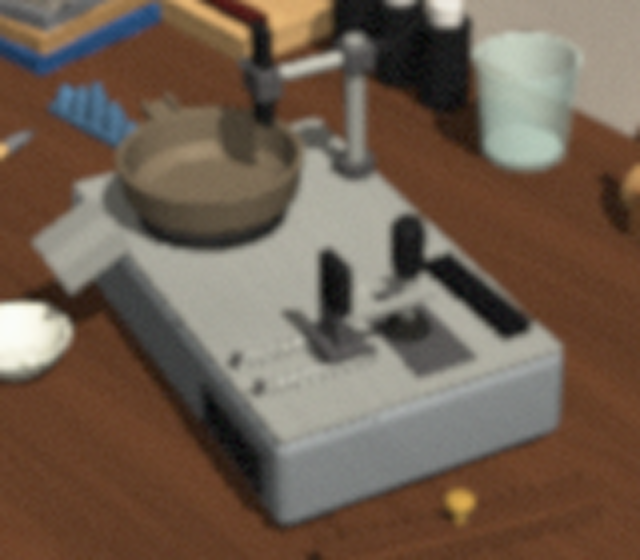

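Run:
```python
from h import *
np.set_printoptions(precision=4,suppress=True)
T=lambda u,v:("top",(210+u/4-.375,130+v/4-.375)); S=lambda u,v:("side",(210+u/4-.375,150+v/4-.375))
C=[atz(*T(*c),.09) for c in[(135,52),(663,182),(590,498),(55,365)]]
for c in C:print(c)
C=np.array(C);print(np.linalg.norm(C-np.roll(C,-1,0),axis=1))
ctr=C.mean(0)
yv=C[0]+C[3]-C[1]-C[2]; yaw=np.arctan2(yv[1],yv[0])-np.pi/2
xv=C[0]+C[1]-C[2]-C[3]; yaw2=np.arctan2(xv[1],xv[0]); print("ctr",ctr,yaw,yaw2)
y=(yaw+yaw2)/2
M=lambda x,yy,z: np.array([ctr[0]+np.cos(y)*x-np.sin(y)*yy,ctr[1]+np.sin(y)*x+np.cos(y)*yy,z])
for nm,p in dict(tabtop=(-.03,-.125,.175),levtop=(.03,-.125,.19),levpiv=(.03,-.125,.085),bowlrim=(-.025,.1,.146),chute=(-.129,.1,.14)).items():
    q=M(*p); a=proj("top",q);b=proj("side",q); print(nm,q,"topcrop",((a-[210,130]+.375)*4),"sidecrop",(b-[210,150]+.375)*4)
print("tab tri",tri([T(527,355),S(336,254)]))
print("lev tri",tri([T(553,266),S(408,220)]))
print("lip",atz(*T(75,247),.14))
print("dish",atz(*T(165,525),.03))
```

```text
[0.7193 0.1952 0.09  ]
[ 0.6324 -0.1853  0.09  ]
[ 0.4064 -0.1354  0.09  ]
[0.493  0.2462 0.09  ]
[0.3903 0.2315 0.3913 0.232 ]
ctr [0.5628 0.0302 0.09  ] -0.22382897042127858 -0.21969558142420836
tabtop [ 0.506  -0.0851  0.175 ] topcrop [534.3027 352.0497] sidecrop [337.0808 259.4081]
levtop [ 0.5645 -0.0983  0.19  ] topcrop [557.9689 262.9372] sidecrop [410.3778 219.7804]
levpiv [ 0.5645 -0.0983  0.085 ] topcrop [539.4997 274.702 ] sidecrop [408.894 338.3  ]
bowlrim [0.5604 0.1332 0.146 ] topcrop [210.8889 267.6205] sidecrop [211.6757 153.5932]
chute [0.4589 0.1561 0.14  ] topcrop [174.4774 415.643 ] sidecrop [ 92.9772 192.5671]
tab tri (array([ 0.5056, -0.0813,  0.1776]), [np.float64(0.002116688801031702), np.float64(0.002116688801031765)])
lev tri (array([ 0.5633, -0.0958,  0.189 ]), [np.float64(0.0009489458161843101), np.float64(0.0009489458161844392)])
lip [0.5732 0.2274 0.14  ]
dish [0.3775 0.1702 0.03  ]
```

```bash
cat >> h.py <<'E'
np.set_printoptions(precision=4,suppress=True)
YAW=-0.222
def Rgoal(sign=1):
    yv=np.array([-np.sin(YAW),np.cos(YAW),0])*sign; xv=np.array([0,0,-1.]); return np.stack([xv,yv,np.cross(xv,yv)],1)
def plan(P,sign=1,Rg=None):
    s=ctrl.get_state(); R0=R.from_rotvec(s["tool_rot"]); Rg=Rgoal(sign) if Rg is None else Rg
    d=R0.inv().apply(np.array(P)-s["position"])/.3
    rv=(R0.inv()*R.from_matrix(Rg)).as_rotvec()/np.radians(5)
    dg=Rg.T@(np.array(P)-s["position"])/.3
    print("t",s["time"],"pos",s["position"],"F",s["ft_force"],"gw",s["grip_width"]); print("travel now-axes",d,"goal-axes",dg,"rot",rv)
E
python3 - <<'E'
from h import *
s=ctrl.get_state(); print(R.from_rotvec(s["tool_rot"]).as_matrix())
print(Rgoal(1));
for n in("side","top"):print(ray(n,(280,210)))
for sg in(1,-1):plan((.45,.2,.26),sg); plan((.503,-.083,.26),sg)
E
```

```text
[[-0.0003  0.252   0.9677]
 [-0.0017  0.9677 -0.252 ]
 [-1.     -0.0017  0.0001]]
[[ 0.      0.2202  0.9755]
 [ 0.      0.9755 -0.2202]
 [-1.      0.      0.    ]]
(array([-0.2441, -0.9635,  0.9378]), array([ 0.5234,  0.6568, -0.5429]))
(array([0.4645, 0.0523, 1.3954]), array([ 0.0479,  0.0254, -0.9985]))
t 0.1 pos [0.1638 0.6285 0.2216] F [-0.2224 -0.403  -0.246 ] gw 0.9982641962330102
travel now-axes [-0.1259 -1.142   1.2833] goal-axes [-0.1281 -1.1833  1.2451] rot [-0.3756  0.0012  0.0199]
t 0.1 pos [0.1638 0.6285 0.2216] F [-0.2224 -0.403  -0.246 ] gw 0.9982641962330102
travel now-axes [-0.1244 -2.0104  1.692 ] goal-axes [-0.1281 -2.0646  1.6252] rot [-0.3756  0.0012  0.0199]
t 0.1 pos [0.1638 0.6285 0.2216] F [-0.2224 -0.403  -0.246 ] gw 0.9982641962330102
travel now-axes [-0.1259 -1.142   1.2833] goal-axes [-0.1281  1.1833 -1.2451] rot [35.6244  0.0309 -0.0018]
t 0.1 pos [0.1638 0.6285 0.2216] F [-0.2224 -0.403  -0.246 ] gw 0.9982641962330102
travel now-axes [-0.1244 -2.0104  1.692 ] goal-axes [-0.1281  2.0646 -1.6252] rot [35.6244  0.0309 -0.0018]
```

```bash
python3 -m jog '[{"rot":[-0.38,0,0.02],"travel":[-0.016,-0.11,0.115],"jaw":-0.3},{"rot":[0,0,0],"travel":[-0.016,-0.11,0.115],"jaw":-0.3},{"rot":[0,0,0],"travel":[-0.016,-0.11,0.115],"jaw":-0.3},{"rot":[0,0,0],"travel":[-0.016,-0.11,0.115],"jaw":-0.3},{"rot":[0,0,0],"travel":[-0.016,-0.11,0.115],"jaw":-0.3},{"rot":[0,0,0],"travel":[-0.016,-0.11,0.115],"jaw":-0.3},{"rot":[0,0,0],"travel":[-0.016,-0.11,0.115],"jaw":-0.3},{"rot":[0,0,0],"travel":[-0.016,-0.11,0.115],"jaw":-0.3}]' 20
python3 -c "
from h import *
plan((.45,.2,.26));plan((.503,-.083,.26))"
```

```text
time: 0.9
position: [0.3743, 0.3079, 0.2605]
tool_rot: [0.175, 1.564, -0.173]
ft_force: [0.8, 0.8, -0.5]
grip_width: 0.653
t 0.9 pos [0.3743 0.3079 0.2605] F [ 0.7574  0.7964 -0.4775] gw 0.6528442374784289
travel now-axes [ 0.0012 -0.2955  0.3251] goal-axes [ 0.0017 -0.2953  0.3252] rot [ 0.0046 -0.0019 -0.0205]
t 0.9 pos [0.3743 0.3079 0.2605] F [ 0.7574  0.7964 -0.4775] gw 0.6528442374784289
travel now-axes [-0.0005 -1.1769  0.7048] goal-axes [ 0.0017 -1.1766  0.7053] rot [ 0.0046 -0.0019 -0.0205]
```

```bash
python3 -m jog '[{"rot":[0,0,0],"travel":[0,-0.13,0.07],"jaw":-0.3},{"rot":[0,0,0],"travel":[0,-0.13,0.07],"jaw":-0.3},{"rot":[0,0,0],"travel":[0,-0.13,0.07],"jaw":-0.3},{"rot":[0,0,0],"travel":[0,-0.13,0.07],"jaw":-0.3},{"rot":[0,0,0],"travel":[0,-0.13,0.07],"jaw":-0.3},{"rot":[0,0,0],"travel":[0,-0.13,0.07],"jaw":-0.3},{"rot":[0,0,0],"travel":[0,-0.1,0.07],"jaw":-0.3},{"rot":[0,0,0],"travel":[0,0,0],"jaw":-0.3}]' 20
python3 -c "
from h import *
plan((.503,-.083,.26))
snap('top','top1',(180,100,440,300),3);snap('side','side1',(180,100,400,300),3)"
```

```text
time: 1.7
position: [0.46, 0.0143, 0.2602]
tool_rot: [0.182, 1.562, -0.181]
ft_force: [-0.3, -0.8, -0.3]
grip_width: 0.65
t 1.7 pos [0.46   0.0143 0.2602] F [-0.3154 -0.7536 -0.3195] gw 0.6501743748229811
travel now-axes [ 0.0007 -0.2829  0.2136] goal-axes [ 0.0007 -0.2848  0.2111] rot [-0.1011  0.0135 -0.008 ]
```

View pics/top1.png

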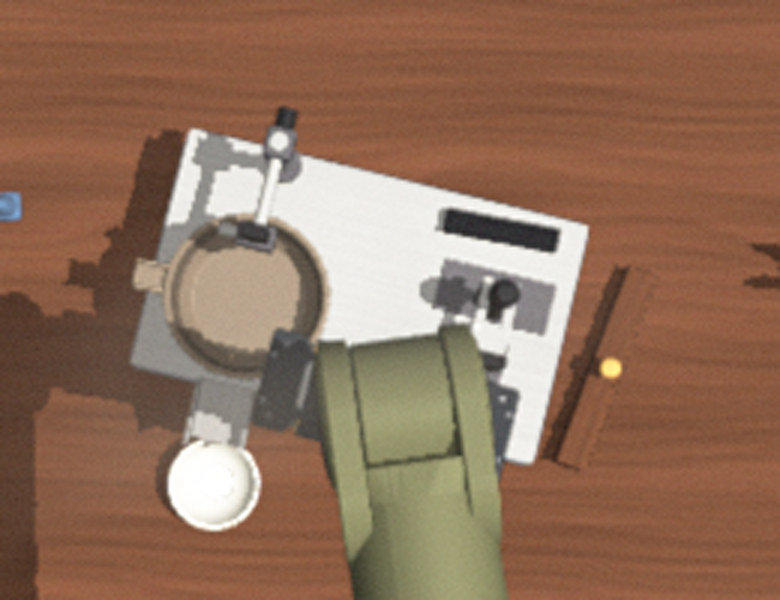

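View pics/side1.png

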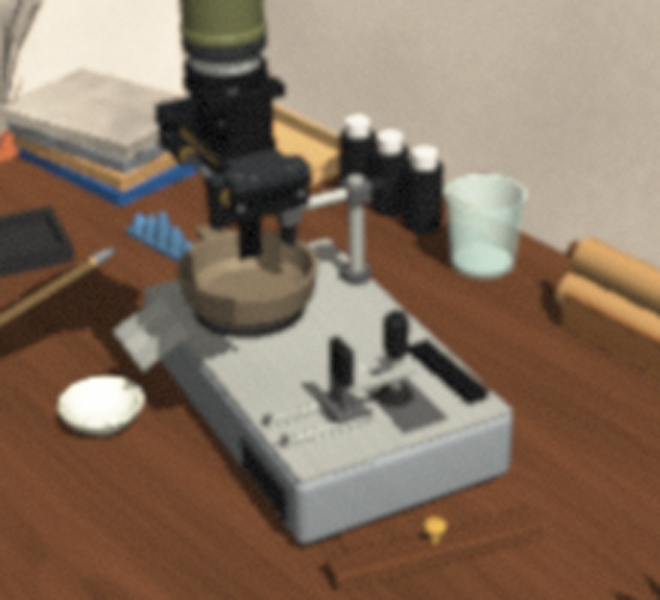

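```bash
python3 -m jog '[{"rot":[-0.1,0.01,0],"travel":[0,-0.095,0.07],"jaw":-0.3},{"rot":[0,0,0],"travel":[0,-0.095,0.07],"jaw":-0.3},{"rot":[0,0,0],"travel":[0,-0.095,0.07],"jaw":-0.3},{"rot":[0,0,0],"travel":[0,0,0],"jaw":-0.3},{"rot":[0,0,0],"travel":[0,0,0],"jaw":-0.3}]' 20
python3 -c "
from h import *
plan((.505,-.083,.142))
snap('top','top2',(180,100,440,300),3);snap('side','side2',(250,120,370,250),5)"
```

```text
time: 2.3
position: [0.5022, -0.0756, 0.2594]
tool_rot: [0.168, 1.566, -0.165]
ft_force: [0.5, -0.1, 0.2]
grip_width: 0.65
t 2.3 pos [ 0.5022 -0.0756  0.2594] F [ 0.5333 -0.0975  0.1886] gw 0.649982218635451
travel now-axes [ 0.3914 -0.0231  0.0153] goal-axes [ 0.3914 -0.0221  0.0147] rot [ 0.1147 -0.0249 -0.0226]
```

View pics/side2.png

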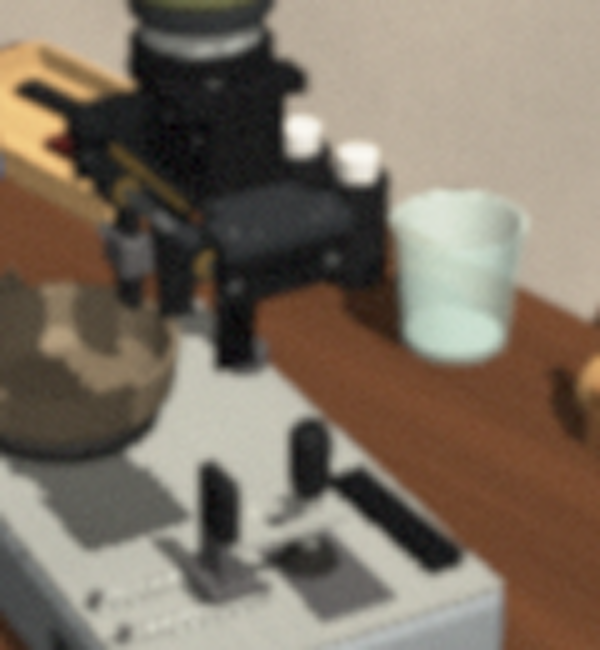

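```bash
python3 -m jog '[{"rot":[0.11,-0.02,-0.02],"travel":[0.08,-0.022,0.015],"jaw":-0.3},{"rot":[0,0,0],"travel":[0.12,0,0],"jaw":-0.3},{"rot":[0,0,0],"travel":[0.12,0,0],"jaw":-0.3},{"rot":[0,0,0],"travel":[0.07,0,0],"jaw":-0.3},{"rot":[0,0,0],"travel":[0,0,0],"jaw":-0.3},{"rot":[0,0,0],"travel":[0,0,0],"jaw":-0.3}]' 20
python3 -c "
from h import *
plan((.505,-.083,.142))
snap('side','side3',(250,120,370,250),5)"
```

```text
time: 3.0
position: [0.5056, -0.083, 0.1434]
tool_rot: [0.173, 1.563, -0.173]
ft_force: [0.0, -0.2, 0.1]
grip_width: 0.654
t 3.0 pos [ 0.5056 -0.083   0.1434] F [ 0.0285 -0.2078  0.141 ] gw 0.6538175320781325
travel now-axes [ 0.0046 -0.0005 -0.0019] goal-axes [ 0.0046 -0.0005 -0.0019] rot [ 0.0187  0.0102 -0.0051]
```

View pics/side3.png

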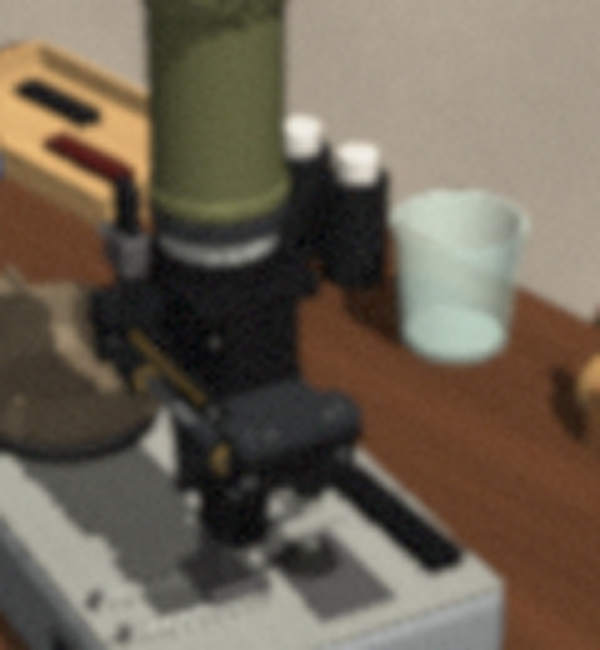

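The fingers straddle the tab with no contact force. Next I close on it.

```bash
python3 -m jog '[{"rot":[0,0,0],"travel":[0,0,0],"jaw":0.4},{"rot":[0,0,0],"travel":[0,0,0],"jaw":0.4},{"rot":[0,0,0],"travel":[0,0,0],"jaw":0.4},{"rot":[0,0,0],"travel":[0,0,0],"jaw":0.4}]' 15
```

```text
time: 3.45
position: [0.5057, -0.0845, 0.1434]
tool_rot: [0.175, 1.562, -0.175]
ft_force: [0.2, 1.1, 1.7]
grip_width: 0.39
```

```bash
python3 -m jog '[{"rot":[0,0,0],"travel":[0,0,-0.025],"jaw":0.4},{"rot":[0,0,0],"travel":[0,0,-0.03],"jaw":0.4},{"rot":[0,0,0],"travel":[0,0,-0.03],"jaw":0.4},{"rot":[0,0,0],"travel":[0,0,-0.03],"jaw":0.4},{"rot":[0,0,0],"travel":[0,0,-0.025],"jaw":0.4},{"rot":[0,0,0],"travel":[0,0,-0.005],"jaw":0.4},{"rot":[0,0,0],"travel":[0,0,0],"jaw":0.4}]' 15
```

```text
time: 4.15
position: [0.4644, -0.0751, 0.1435]
tool_rot: [0.174, 1.558, -0.175]
ft_force: [6.9, -2.6, -0.2]
grip_width: 0.391
```

Grip width 0.39 is 34 mm, so the tab is held. It moved 42.4 mm and then met a 7 N stop, so the gate is fully drawn. I release it, lift, and move over the lever.

```bash
python3 -m jog '[{"rot":[0,0,0],"travel":[0,0,0.003],"jaw":-0.3},{"rot":[0,0,0],"travel":[0,0,0],"jaw":-0.3},{"rot":[0,0,0],"travel":[0,0,0],"jaw":-0.3},{"rot":[0,0,0],"travel":[-0.09,0,0],"jaw":-0.3},{"rot":[0,0,0],"travel":[-0.12,0,0],"jaw":-0.3},{"rot":[0,0,0],"travel":[-0.09,0,0],"jaw":-0.3},{"rot":[0,0,0],"travel":[0,0,0],"jaw":-0.3}]' 15
python3 -c "
from h import *
plan((.564,-.097,.235))
snap('top','top4',(180,100,440,300),3);snap('side','side4',(210,120,370,250),5)"
```

```text
time: 4.85
position: [0.4655, -0.0749, 0.2362]
tool_rot: [0.176, 1.557, -0.173]
ft_force: [0.3, 0.2, 0.6]
grip_width: 0.649
t 4.85 pos [ 0.4655 -0.0749  0.2362] F [0.3159 0.2345 0.5859] gw 0.6489032274213374
travel now-axes [0.006  0.0007 0.3363] goal-axes [0.0039 0.0006 0.3364] rot [-0.0039  0.0692 -0.0257]
```

View pics/top4.png

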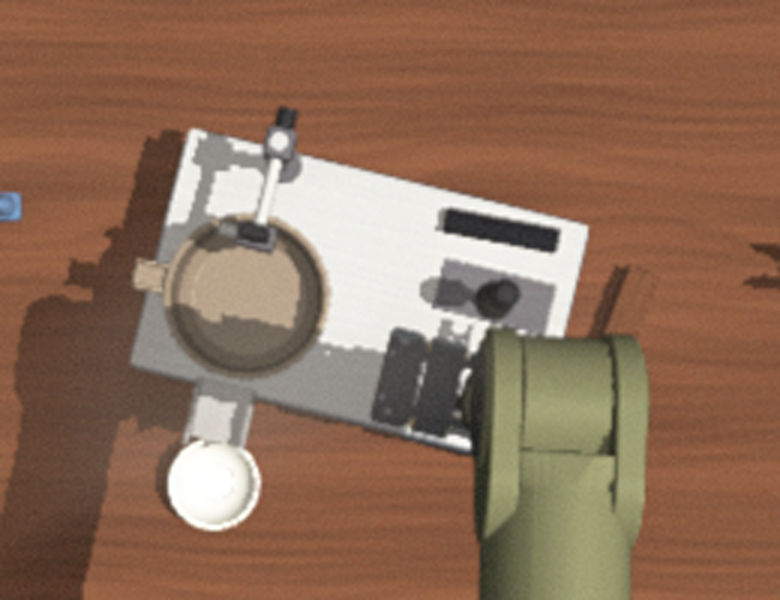

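View pics/side4.png

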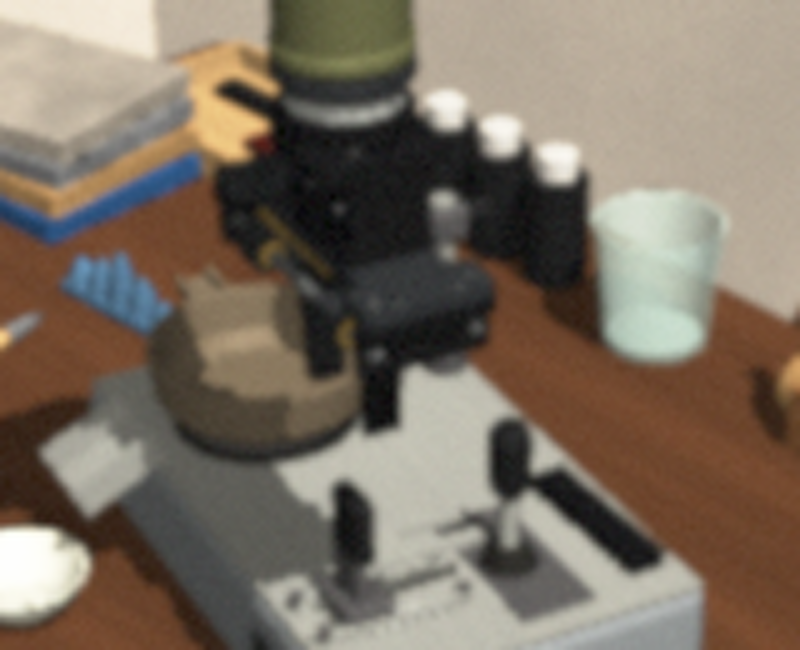

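The side view shows the gate tab at (350,525), well clear of the lever at (510,460). In the top view the lip is still at (148,276). Next I move over the lever.

```bash
python3 -m jog '[{"rot":[0,0.07,-0.02],"travel":[0,0,0.11],"jaw":-0.3},{"rot":[0,0,0],"travel":[0,0,0.12],"jaw":-0.3},{"rot":[0,0,0],"travel":[0,0,0.105],"jaw":-0.3},{"rot":[0,0,0],"travel":[0,0,0],"jaw":-0.3},{"rot":[0,0,0],"travel":[0,0,0],"jaw":-0.3}]' 15
python3 -c "
from h import *
plan((.564,-.097,.143))"
```

```text
time: 5.45
position: [0.5606, -0.0973, 0.2303]
tool_rot: [0.173, 1.574, -0.178]
ft_force: [-0.5, -0.4, 0.7]
grip_width: 0.647
t 5.45 pos [ 0.5606 -0.0973  0.2303] F [-0.5118 -0.3618  0.6548] gw 0.6473933733936127
travel now-axes [0.2909 0.0047 0.0136] goal-axes [0.291  0.0035 0.0108] rot [-0.0148 -0.1104  0.0488]
```

```bash
python3 -m jog '[{"rot":[0,-0.1,0.04],"travel":[0.05,0.004,0.011],"jaw":-0.3},{"rot":[0,0,0],"travel":[0.1,0,0],"jaw":-0.3},{"rot":[0,0,0],"travel":[0.1,0,0],"jaw":-0.3},{"rot":[0,0,0],"travel":[0.04,0,0],"jaw":-0.3},{"rot":[0,0,0],"travel":[0,0,0],"jaw":-0.3},{"rot":[0,0,0],"travel":[0,0,0],"jaw":-0.3}]' 15
python3 -c "
from h import *
plan((.564,-.097,.143))
snap('top','top5',(180,100,440,300),3);snap('side','side5',(210,120,370,250),5)"
```

```text
time: 6.05
position: [0.5656, -0.0967, 0.1466]
tool_rot: [0.176, 1.559, -0.173]
ft_force: [-0.1, 0.1, 0.8]
grip_width: 0.652
t 6.05 pos [ 0.5656 -0.0967  0.1466] F [-0.0807  0.0852  0.8255] gw 0.6520517191935062
travel now-axes [ 0.0119 -0.0023 -0.005 ] goal-axes [ 0.0119 -0.0022 -0.005 ] rot [-0.0076  0.0519 -0.0277]
```

View pics/top5.png

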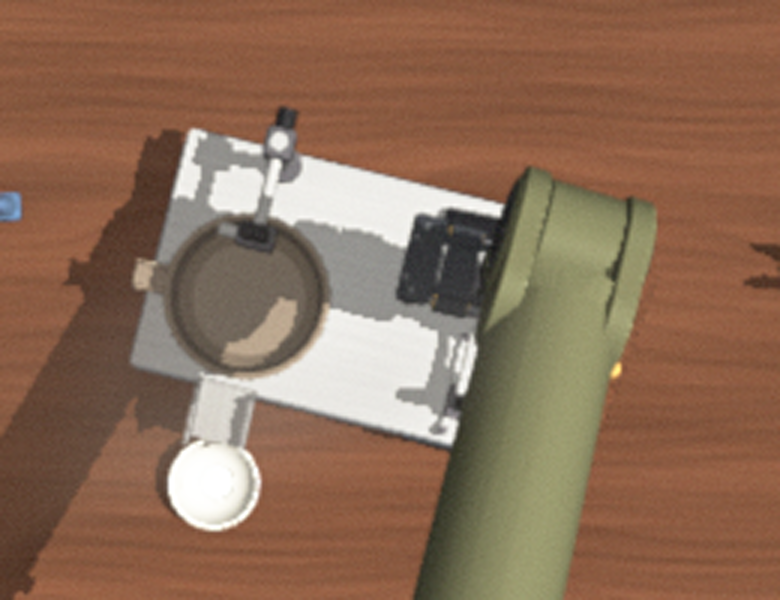

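View pics/side5.png

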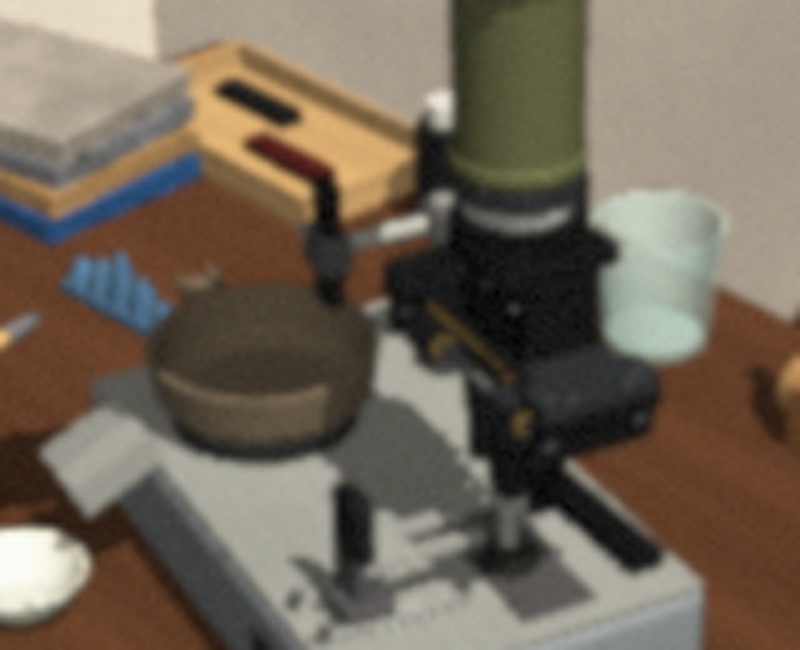

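```bash
python3 -m jog '[{"rot":[0,0,0],"travel":[0.006,0.05,-0.005],"jaw":-0.3},{"rot":[0,0,0],"travel":[0,0.04,0],"jaw":-0.3},{"rot":[0,0,0],"travel":[0,0.03,0],"jaw":-0.3},{"rot":[0,0,0],"travel":[0,0.015,0],"jaw":-0.3},{"rot":[0,0,0],"travel":[0,0,0],"jaw":-0.3}]' 15
python3 -c "
from h import *
plan((.564,-.097,.143))
snap('top','top6',(180,100,440,300),3);snap('side','side6',(210,120,370,250),5)"
```

```text
time: 6.65
position: [0.5731, -0.0592, 0.1442]
tool_rot: [0.171, 1.559, -0.178]
ft_force: [-0.7, -9.9, 4.0]
grip_width: 0.648
t 6.65 pos [ 0.5731 -0.0592  0.1442] F [-0.7231 -9.8633  3.9793] gw 0.6479471057699607
travel now-axes [ 0.0045 -0.1297 -0.0017] goal-axes [ 0.0041 -0.1297 -0.0018] rot [-0.005   0.0543  0.0391]
```

View pics/top6.png

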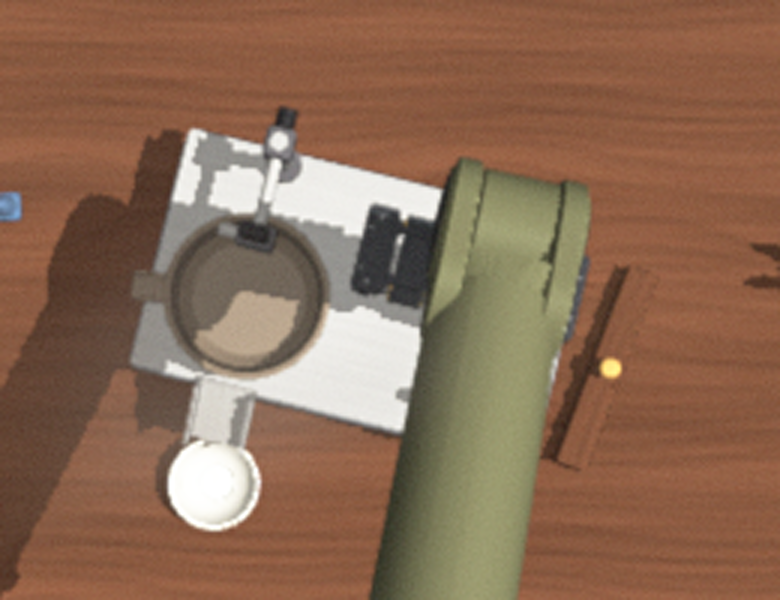

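View pics/side6.png

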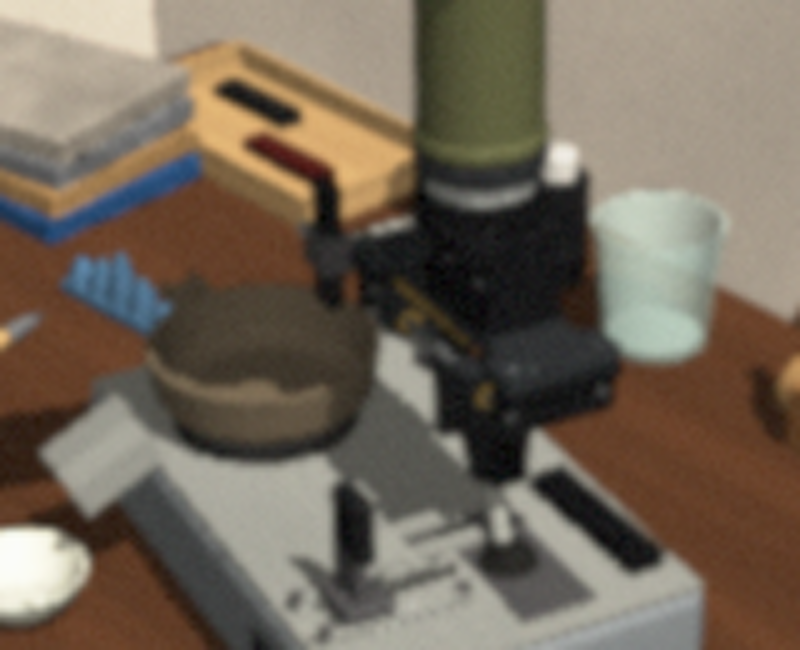

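The lip has moved from (146,275) to (148,287) in the top view, anticlockwise and towards the chute. I keep holding the lever.

```bash
python3 -m jog '[{"rot":[0,0,0],"travel":[0,0,0],"jaw":-0.3},{"rot":[0,0,0],"travel":[0,0,0],"jaw":-0.3},{"rot":[0,0,0],"travel":[0,0,0],"jaw":-0.3},{"rot":[0,0,0],"travel":[0,0,0],"jaw":-0.3},{"rot":[0,0,0],"travel":[0,0,0],"jaw":-0.3},{"rot":[0,0,0],"travel":[0,0,0],"jaw":-0.3},{"rot":[0,0,0],"travel":[0,0,0],"jaw":-0.3},{"rot":[0,0,0],"travel":[0,0,0],"jaw":-0.3}]' 15
python3 -c "
from h import *
snap('top','top7',(200,150,340,270),5)"
```

```text
time: 7.55
position: [0.5729, -0.0601, 0.1444]
tool_rot: [0.173, 1.559, -0.179]
ft_force: [-2.6, -9.3, 3.0]
grip_width: 0.653
```

View pics/top7.png

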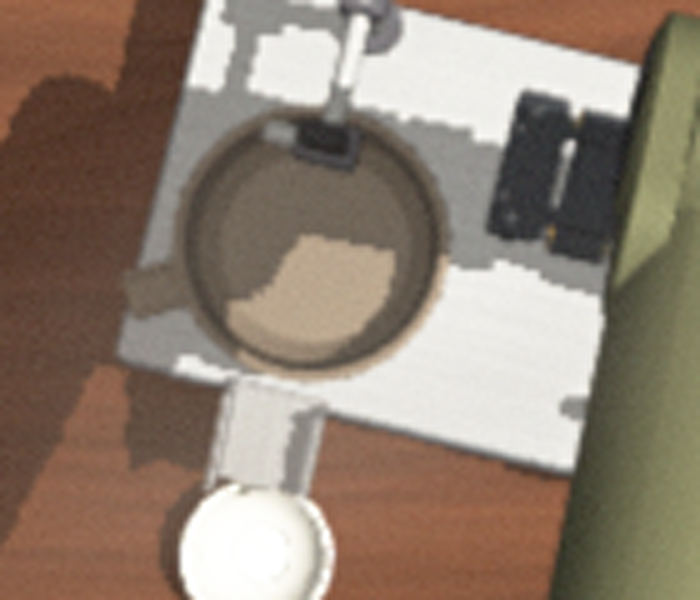

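```bash
cat >> h.py <<'E'
def ang(u,v):
    """full-image top pixel of lip end -> turntable angle relative to chute (0)"""
    P=atz("top",(u,v),.14); C=np.array([.5604,.1332]); d=P[:2]-C
    a=np.arctan2(d[1],d[0])-(np.pi+YAW); a=(a+np.pi)%(2*np.pi)-np.pi
    return a,np.linalg.norm(d)
E
python3 -c "
from h import *
print(ang(210+62/4-.4,130+247/4-.4))
print(ang(180+137/3-.4,100+285/3-.4))
print(ang(200+130/5-.4,150+294/5-.4))
# chute at crop5
for a in (0,):
  q=proj('top',(.4589,.1561,.14)); print((q-[200,150]+.4)*5)
  q=proj('top',(.5604,.1332,.146)); print((q-[200,150]+.4)*5)
"
```

```text
(np.float64(-1.4715639006198753), np.float64(0.10402792277597347))
(np.float64(-1.3856626592710286), np.float64(0.10259572852770545))
(np.float64(-1.0209925885694968), np.float64(0.10616153788355812))
[268.2486 419.7286]
[313.8112 234.6157]
```

The lip radius measures 0.104 to 0.106 m, as the text says. The angle is about −1.02 and the rate about 0.40 rad/s. I hold on.

```bash
python3 -m jog '[{"rot":[0,0,0],"travel":[0,0,0],"jaw":-0.3},{"rot":[0,0,0],"travel":[0,0,0],"jaw":-0.3},{"rot":[0,0,0],"travel":[0,0,0],"jaw":-0.3},{"rot":[0,0,0],"travel":[0,0,0],"jaw":-0.3},{"rot":[0,0,0],"travel":[0,0,0],"jaw":-0.3},{"rot":[0,0,0],"travel":[0,0,0],"jaw":-0.3},{"rot":[0,0,0],"travel":[0,0,0],"jaw":-0.3},{"rot":[0,0,0],"travel":[0,0,0],"jaw":-0.3}]' 15
python3 -m jog '[{"rot":[0,0,0],"travel":[0,0,0],"jaw":-0.3},{"rot":[0,0,0],"travel":[0,0,0],"jaw":-0.3},{"rot":[0,0,0],"travel":[0,0,0],"jaw":-0.3},{"rot":[0,0,0],"travel":[0,0,0],"jaw":-0.3},{"rot":[0,0,0],"travel":[0,0,0],"jaw":-0.3},{"rot":[0,0,0],"travel":[0,0,0],"jaw":-0.3},{"rot":[0,0,0],"travel":[0,0,0],"jaw":-0.3}]' 15
python3 -c "
from h import *
snap('top','top8',(200,150,340,270),5)"
```

```text
time: 8.4
position: [0.5729, -0.0601, 0.1444]
tool_rot: [0.173, 1.559, -0.179]
ft_force: [-0.9, -7.8, 2.4]
grip_width: 0.653
time: 9.1
position: [0.5729, -0.0601, 0.1444]
tool_rot: [0.173, 1.559, -0.179]
ft_force: [-1.4, -9.2, 3.0]
grip_width: 0.653
```

View pics/top8.png

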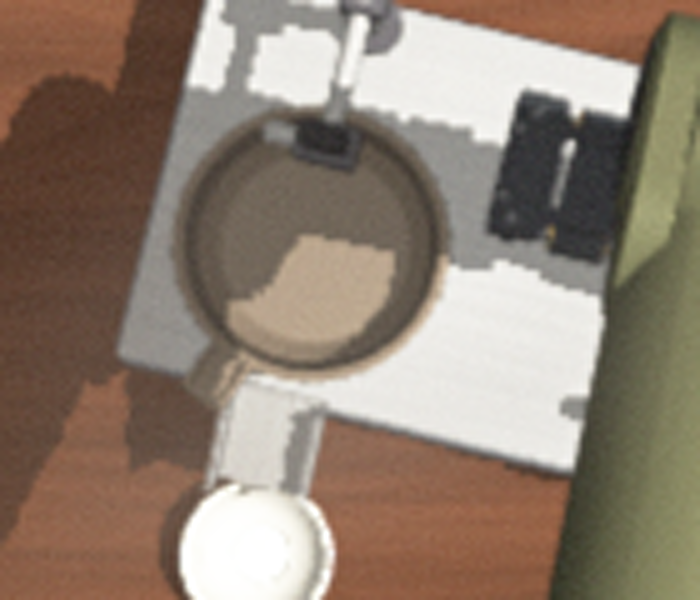

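```bash
python3 -c "
from h import *
print(ang(200+200/5-.4,150+395/5-.4))
print(ctrl.get_state()['time'])"
```

```text
(np.float64(-0.3770300908741402), np.float64(0.10745385918738959))
9.15
```

```bash
python3 -m jog '[{"rot":[0,0,0],"travel":[0,0,0],"jaw":-0.3},{"rot":[0,0,0],"travel":[0,0,0],"jaw":-0.3},{"rot":[0,0,0],"travel":[0,0,0],"jaw":-0.3},{"rot":[0,0,0],"travel":[0,0,0],"jaw":-0.3}]' 15
python3 -c "
from h import *
snap('top','top9',(200,150,340,270),5)"
```

```text
time: 9.55
position: [0.5729, -0.06, 0.1443]
tool_rot: [0.173, 1.559, -0.179]
ft_force: [-2.1, -8.5, 2.0]
grip_width: 0.651
```

View pics/top9.png

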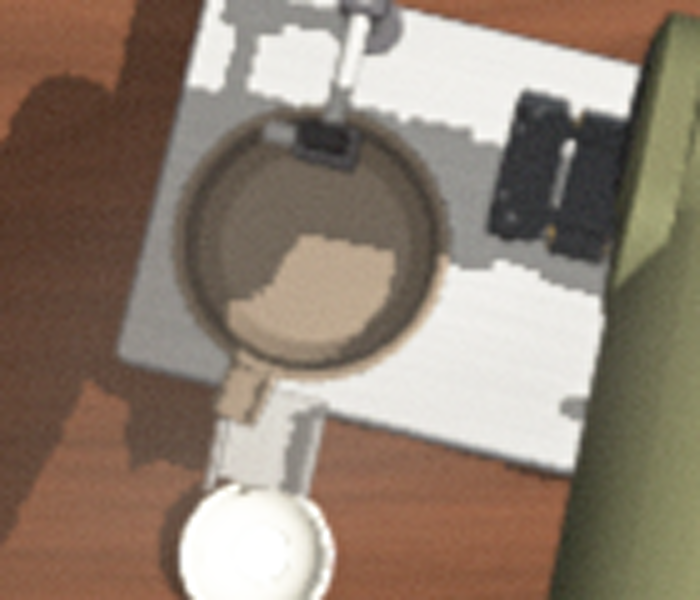

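```bash
python3 -m jog '[{"rot":[0,0,0],"travel":[0,0,0],"jaw":-0.3},{"rot":[0,0,0],"travel":[0,-0.07,0],"jaw":-0.3},{"rot":[0,0,0],"travel":[0,-0.06,0],"jaw":-0.3},{"rot":[0,0,0],"travel":[0,0,0],"jaw":-0.3},{"rot":[0,0,0],"travel":[0,0,0],"jaw":-0.3},{"rot":[0,0,0],"travel":[0,0,0],"jaw":-0.3}]' 15
python3 -c "
from h import *
plan((.564,-.097,.143))
snap('top','top10',(200,150,340,270),5);snap('side','side10',(210,120,370,250),5)"
```

```text
time: 10.2
position: [0.5649, -0.0924, 0.1436]
tool_rot: [0.175, 1.56, -0.171]
ft_force: [0.3, -0.4, 0.2]
grip_width: 0.648
t 10.2 pos [ 0.5649 -0.0924  0.1436] F [ 0.253  -0.4495  0.1593] gw 0.6484629029740159
travel now-axes [ 0.0019 -0.0156  0.0005] goal-axes [ 0.002  -0.0155  0.0006] rot [ 0.0229  0.0377 -0.034 ]
```

View pics/top10.png

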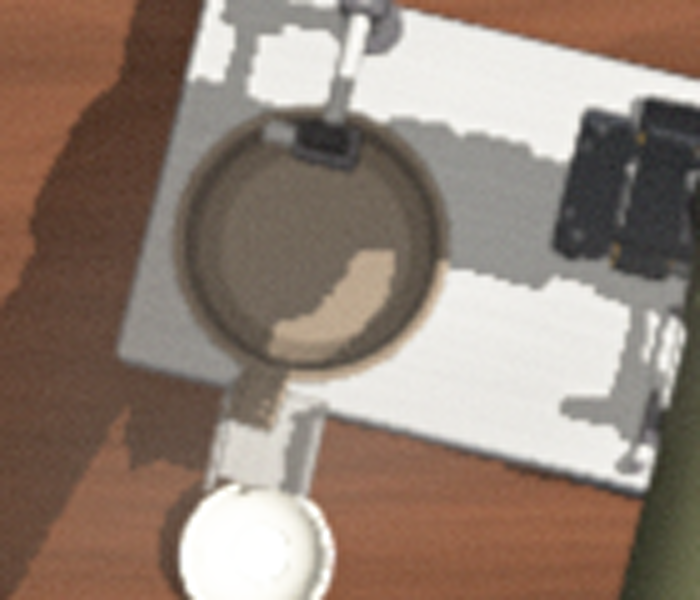

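View pics/side10.png

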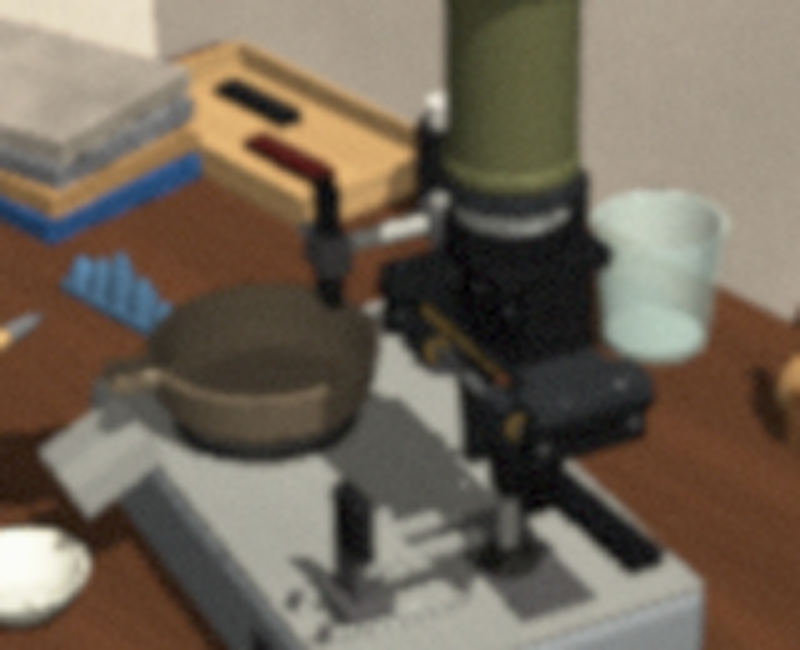

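```bash
python3 -c "
from h import *
a=cv2.imread('pics/top10.png')[330:500,170:370]; cv2.imwrite('pics/z10.png',cv2.resize(a,None,fx=3.5,fy=3.5,interpolation=cv2.INTER_CUBIC))
for u,v in((252,420),(250,422),(255,421)): print(ang(200+u/5-.4,150+v/5-.4))
for y in(-.025,.025,-.013,.013):
  for x in (0,.0):
    q=np.array([.5628-.129*np.cos(YAW)-(.1+y)*np.sin(YAW),.0302-.129*np.sin(YAW)+(.1+y)*np.cos(YAW)])
  print(y,[(proj('top',(*q,z))-[200,150]+.4)*5 for z in(.09,.11,.14)])
"
```

```text
(np.float64(-0.08053882666551315), np.float64(0.10666830337174622))
(np.float64(-0.08688890978327324), np.float64(0.10804961565210974))
(np.float64(-0.0643029042443124), np.float64(0.10667896072911148))
-0.025 [array([318.0864, 429.885 ]), array([315.906 , 430.1456]), array([312.5051, 430.5521])]
0.025 [array([232.8258, 408.7763]), array([229.3213, 408.7085]), array([223.8553, 408.6027])]
-0.013 [array([297.6118, 424.8159]), array([295.1133, 424.9976]), array([291.2161, 425.2811])]
0.013 [array([253.2763, 413.8394]), array([250.0892, 413.8503]), array([245.1182, 413.8673])]
```

View pics/z10.png

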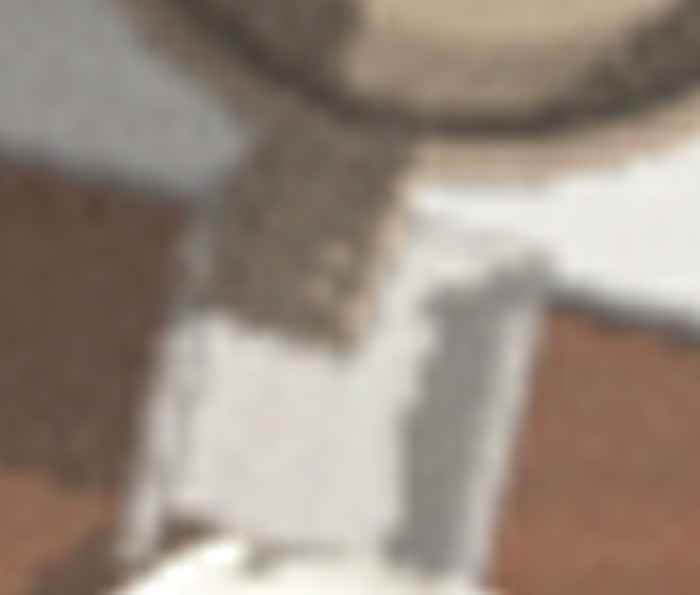

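The lip is about 0.085 rad short and close to the left cheek. I give it a short, gentle nudge the same way.

```bash
python3 -m jog '[{"rot":[0,0,0],"travel":[0,0.05,0],"jaw":-0.3},{"rot":[0,0,0],"travel":[0,0.038,0],"jaw":-0.3},{"rot":[0,0,0],"travel":[0,0,0],"jaw":-0.3},{"rot":[0,0,0],"travel":[0,-0.05,0],"jaw":-0.3},{"rot":[0,0,0],"travel":[0,-0.05,0],"jaw":-0.3},{"rot":[0,0,0],"travel":[0,0,0],"jaw":-0.3},{"rot":[0,0,0],"travel":[0,0,0],"jaw":-0.3}]' 15
python3 -c "
from h import *
plan((.564,-.097,.143))
snap('top','top11',(200,150,340,270),5)
a=cv2.imread('pics/top11.png')[330:500,170:370]; cv2.imwrite('pics/z11.png',cv2.resize(a,None,fx=3.5,fy=3.5,interpolation=cv2.INTER_CUBIC))
"
```

```text
time: 11.0
position: [0.5632, -0.099, 0.1436]
tool_rot: [0.178, 1.56, -0.175]
ft_force: [0.4, 0.7, -0.1]
grip_width: 0.65
t 11.0 pos [ 0.5632 -0.099   0.1436] F [ 0.35    0.6567 -0.0922] gw 0.6497899130073137
travel now-axes [0.0019 0.0072 0.0009] goal-axes [0.0019 0.0072 0.0009] rot [-0.033   0.0391 -0.0309]
```

View pics/z11.png

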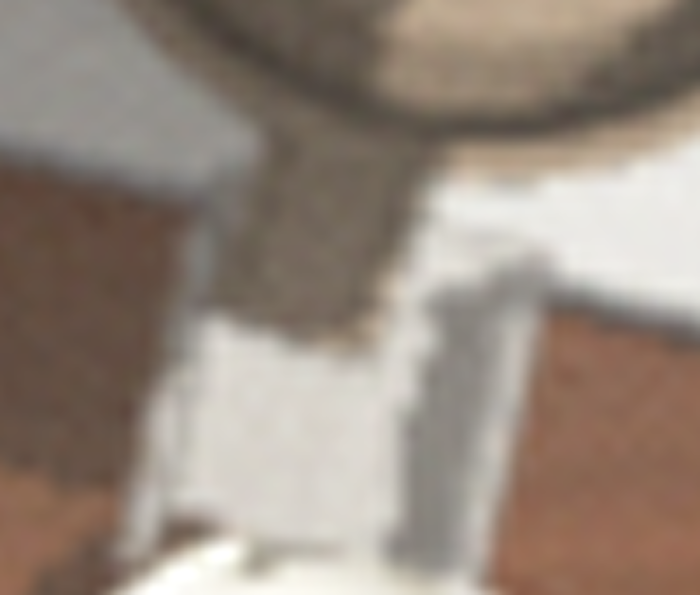

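```bash
python3 -m jog '[{"rot":[0,0,0],"travel":[0,0.07,0],"jaw":-0.3},{"rot":[0,0,0],"travel":[0,0.041,0],"jaw":-0.3},{"rot":[0,0,0],"travel":[0,0,0],"jaw":-0.3},{"rot":[0,0,0],"travel":[0,0,0],"jaw":-0.3},{"rot":[0,0,0],"travel":[0,-0.05,0],"jaw":-0.3},{"rot":[0,0,0],"travel":[0,-0.054,0],"jaw":-0.3},{"rot":[0,0,0],"travel":[0,0,0],"jaw":-0.3},{"rot":[0,0,0],"travel":[0,0,0],"jaw":-0.3}]' 15
python3 -c "
from h import *
plan((.564,-.097,.143))
snap('top','top12',(200,150,340,270),5)
a=cv2.imread('pics/top12.png')[330:500,170:370]; cv2.imwrite('pics/z12.png',cv2.resize(a,None,fx=3.5,fy=3.5,interpolation=cv2.INTER_CUBIC))
"
```

```text
time: 11.85
position: [0.5638, -0.0966, 0.1436]
tool_rot: [0.178, 1.56, -0.174]
ft_force: [0.3, 0.6, -0.9]
grip_width: 0.65
t 11.85 pos [ 0.5638 -0.0966  0.1436] F [ 0.2812  0.5508 -0.936 ] gw 0.6497614601798277
travel now-axes [ 0.002  -0.0011  0.0008] goal-axes [ 0.002  -0.0011  0.0008] rot [-0.0252  0.0395 -0.0323]
```

View pics/z12.png

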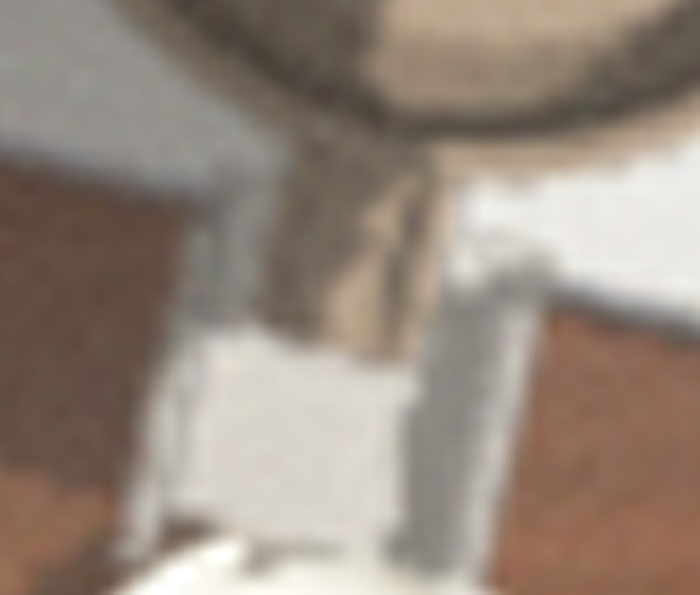

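```bash
python3 -c "
from h import *
print(ang(200+264.6/5-.4,150+428.3/5-.4))"
python3 -m jog '[{"rot":[0,0,0],"travel":[-0.08,0,0],"jaw":-0.3},{"rot":[0,0,0],"travel":[-0.12,0,0],"jaw":-0.3},{"rot":[0,0,0],"travel":[-0.1,0,0],"jaw":-0.3},{"rot":[0,0,0],"travel":[0,0,0],"jaw":-0.3},{"rot":[0,0,0],"travel":[0,0,0],"jaw":-0.3}]' 15
python3 -c "
from h import *
plan((.464,-.0745,.23))
snap('side','side12',(210,120,370,250),5)"
```

```text
(np.float64(-0.007188372496633733), np.float64(0.10906376600846589))
time: 12.4
position: [0.5641, -0.0954, 0.234]
tool_rot: [0.175, 1.559, -0.172]
ft_force: [0.8, -0.2, -0.7]
grip_width: 0.65
t 12.4 pos [ 0.5641 -0.0954  0.234 ] F [ 0.7516 -0.1582 -0.7086] gw 0.6500188394507215
travel now-axes [ 0.0118 -0.0053 -0.341 ] goal-axes [ 0.0134 -0.0055 -0.341 ] rot [ 0.009   0.0518 -0.0333]
```

View pics/side12.png

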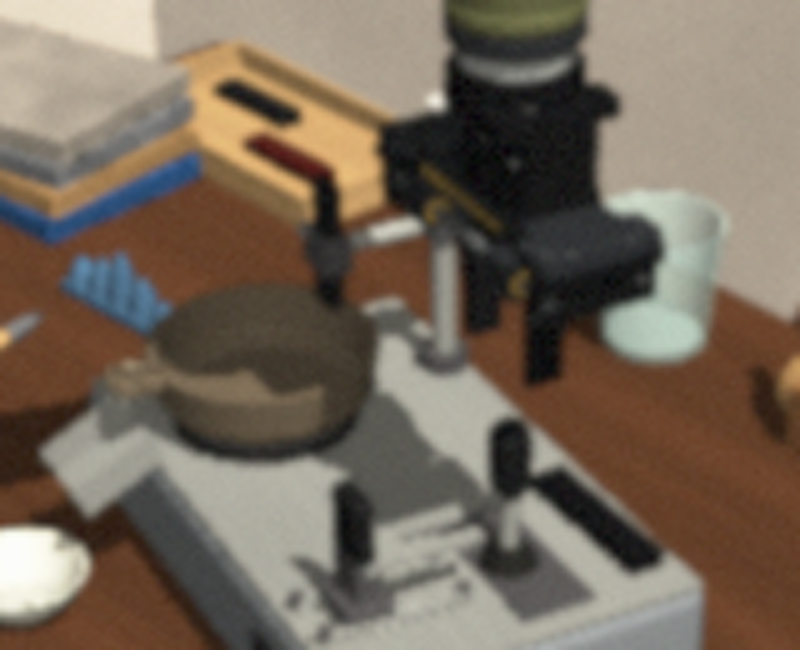

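The lip is centred to about −0.01 rad and the lever is upright at (510,460). I go back to the gate tab.

```bash
python3 -m jog '[{"rot":[0,0.05,-0.03],"travel":[0,-0.005,-0.11],"jaw":-0.3},{"rot":[0,0,0],"travel":[0,0,-0.12],"jaw":-0.3},{"rot":[0,0,0],"travel":[0,0,-0.111],"jaw":-0.3},{"rot":[0,0,0],"travel":[0,0,0],"jaw":-0.3},{"rot":[0,0,0],"travel":[0,0,0],"jaw":-0.3}]' 15
python3 -c "
from h import *
plan((.464,-.0755,.1435))"
```

```text
time: 12.95
position: [0.4631, -0.0745, 0.2329]
tool_rot: [0.174, 1.565, -0.173]
ft_force: [0.8, -0.9, -0.1]
grip_width: 0.647
t 12.95 pos [ 0.4631 -0.0745  0.2329] F [ 0.7823 -0.9162 -0.1482] gw 0.6474495748235999
travel now-axes [ 0.298  -0.0028  0.0043] goal-axes [ 0.298  -0.0027  0.0038] rot [ 0.0113 -0.0167 -0.0036]
```

```bash
python3 -m jog '[{"rot":[0,-0.02,0],"travel":[0.08,-0.003,0.004],"jaw":-0.3},{"rot":[0,0,0],"travel":[0.12,0,0],"jaw":-0.3},{"rot":[0,0,0],"travel":[0.098,0,0],"jaw":-0.3},{"rot":[0,0,0],"travel":[0,0,0],"jaw":-0.3},{"rot":[0,0,0],"travel":[0,0,0],"jaw":0.4},{"rot":[0,0,0],"travel":[0,0,0],"jaw":0.4},{"rot":[0,0,0],"travel":[0,0,0],"jaw":0.4},{"rot":[0,0,0],"travel":[0,0,0],"jaw":0.4}]' 15
python3 -c "
from h import *
plan((.464,-.0755,.1435))"
```

```text
time: 13.75
position: [0.4659, -0.0755, 0.1456]
tool_rot: [0.176, 1.56, -0.173]
ft_force: [0.5, -0.7, 2.6]
grip_width: 0.389
t 13.75 pos [ 0.4659 -0.0755  0.1456] F [ 0.5377 -0.6673  2.613 ] gw 0.38882673048161936
travel now-axes [ 0.0069 -0.0016 -0.0063] goal-axes [ 0.0069 -0.0015 -0.0063] rot [-0.003   0.0396 -0.0205]
```

```bash
python3 -m jog '[{"rot":[0,0,0],"travel":[0,0,0.025],"jaw":0.4},{"rot":[0,0,0],"travel":[0,0,0.03],"jaw":0.4},{"rot":[0,0,0],"travel":[0,0,0.03],"jaw":0.4},{"rot":[0,0,0],"travel":[0,0,0.03],"jaw":0.4},{"rot":[0,0,0],"travel":[0,0,0.025],"jaw":0.4},{"rot":[0,0,0],"travel":[0,0,0.005],"jaw":0.4},{"rot":[0,0,0],"travel":[0,0,0],"jaw":0.4}]' 20
python3 -c "
from h import *
plan((.464,-.0755,.1435))"
```

```text
time: 14.45
position: [0.507, -0.0849, 0.1455]
tool_rot: [0.175, 1.565, -0.173]
ft_force: [-5.0, 4.8, 10.0]
grip_width: 0.387
t 14.45 pos [ 0.507  -0.0849  0.1455] F [-5.0124  4.8475  9.9874] gw 0.3865629311567075
travel now-axes [ 0.0068 -0.001  -0.1469] goal-axes [ 0.0067 -0.0011 -0.1469] rot [ 0.0041 -0.0123 -0.0097]
```

```bash
python3 -m jog '[{"rot":[0,0,0],"travel":[0,0,0.008],"jaw":0.4},{"rot":[0,0,0],"travel":[0,0,0],"jaw":0.4},{"rot":[0,0,0],"travel":[0,0,0],"jaw":0.4}]' 20
python3 -c "
from h import *
plan((.464,-.0755,.1435))"
```

```text
time: 14.75
position: [0.5072, -0.0849, 0.1454]
tool_rot: [0.176, 1.569, -0.172]
ft_force: [-12.1, 4.1, 15.5]
grip_width: 0.391
t 14.75 pos [ 0.5072 -0.0849  0.1454] F [-12.0873   4.1478  15.5113] gw 0.3914628334189205
travel now-axes [ 0.0072 -0.001  -0.1473] goal-axes [ 0.0063 -0.0011 -0.1473] rot [ 0.0059 -0.0671 -0.0166]
```

It only moved 0.2 mm while the force rose to 12 N, so the gate is against its home stop. I relieve the push, release, lift and look.

```bash
python3 -m jog '[{"rot":[0,0,0],"travel":[0,0,-0.006],"jaw":-0.3},{"rot":[0,0,0],"travel":[0,0,0],"jaw":-0.3},{"rot":[0,0,0],"travel":[0,0,0],"jaw":-0.3},{"rot":[0,0,0],"travel":[-0.08,0,0],"jaw":-0.3},{"rot":[0,0,0],"travel":[-0.12,0,0],"jaw":-0.3},{"rot":[0,0,0],"travel":[-0.12,0,0],"jaw":-0.3},{"rot":[0,0,0],"travel":[0,0,-0.1],"jaw":-0.3},{"rot":[0,0,0],"travel":[0,0,-0.1],"jaw":-0.3}]' 15
python3 -m jog '[{"rot":[0,0,0],"travel":[-0.12,0,0],"jaw":-0.3},{"rot":[0,0,0],"travel":[-0.1,0,0],"jaw":-0.3},{"rot":[0,0,0],"travel":[-0.1,0,0],"jaw":-0.3},{"rot":[0,0,0],"travel":[0,0,0],"jaw":-0.3},{"rot":[0,0,0],"travel":[0,0,0],"jaw":-0.3}]'
python3 -c "
from h import *
plan((.464,-.0755,.1435))
im=ctrl.get_image('top')[:,:,::-1]; cv2.imwrite('pics/top13.png',cv2.resize(im[130:270,210:400],None,fx=4,fy=4,interpolation=cv2.INTER_CUBIC)); cv2.imwrite('pics/top13f.png',im)
im=ctrl.get_image('side')[:,:,::-1]; cv2.imwrite('pics/side13.png',cv2.resize(im[150:290,210:370],None,fx=4,fy=4,interpolation=cv2.INTER_CUBIC)); cv2.imwrite('pics/side13f.png',im)
"
```

```text
time: 15.55
position: [0.4495, -0.0735, 0.2412]
tool_rot: [0.174, 1.56, -0.177]
ft_force: [-0.2, 0.4, -0.1]
grip_width: 0.647
time: 16.05
position: [0.4493, -0.073, 0.3364]
tool_rot: [0.174, 1.562, -0.175]
ft_force: [-0.7, 0.1, -0.6]
grip_width: 0.65
t 16.05 pos [ 0.4493 -0.073   0.3364] F [-0.698   0.1236 -0.553 ] gw 0.6495735469669004
travel now-axes [0.6431 0.003  0.0483] goal-axes [0.643  0.0027 0.0496] rot [-0.0101  0.0235  0.0049]
```

View pics/top13.png

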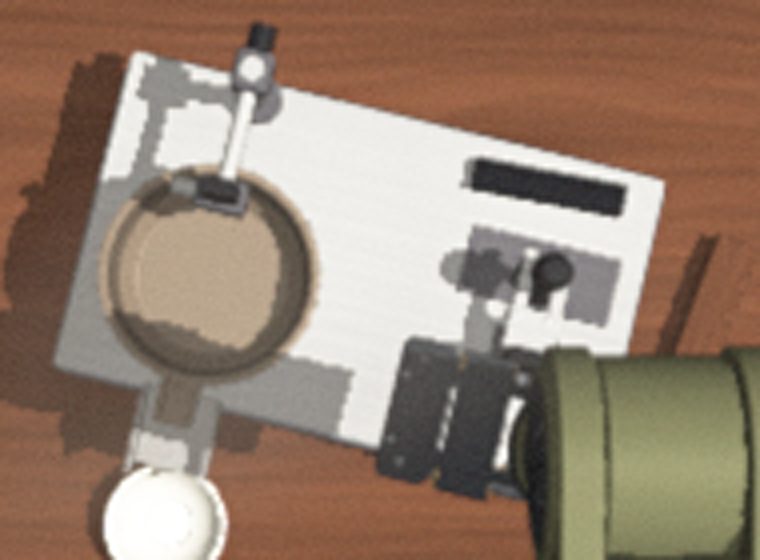

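View pics/side13.png

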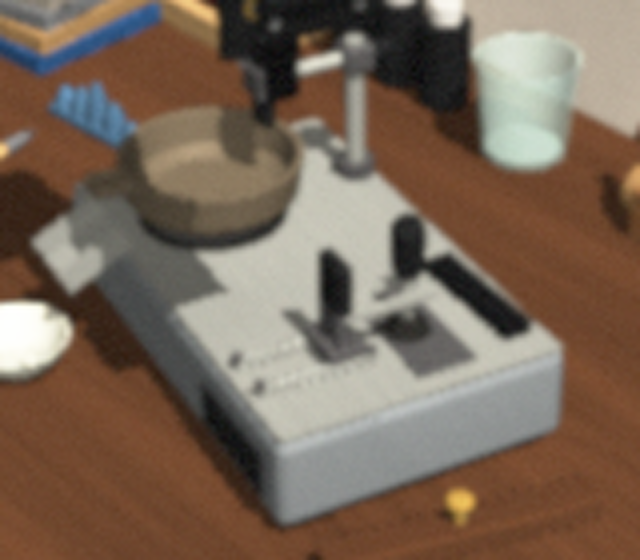

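```bash
python3 -c "
from h import *
a=cv2.imread('pics/top13f.png')[215:250,232:275]; cv2.imwrite('pics/z13.png',cv2.resize(a,None,fx=16,fy=16,interpolation=cv2.INTER_CUBIC))
a=cv2.imread('pics/side0.png').astype(int);b=cv2.imread('pics/side13f.png').astype(int)
print(np.abs(a-b)[210:255,255:345].mean(), np.abs(a-b)[210:260,400:430].mean())"
```

```text
18.677530864197532 11.630888888888888
```

View pics/z13.png

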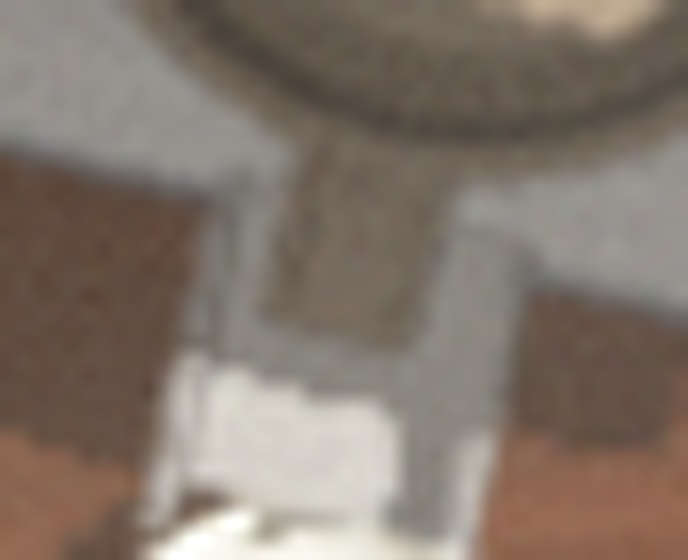

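The lip end spans (258,318) to (410,350) in the crop, between the cheeks at about 225 and 490. The gate and lever look as they did at the start, and the dish hasn't moved. I hand the job in.

```bash
python3 -c "
from h import *
print(ang(252.9-.5,235.9-.5)); s=ctrl.get_state(); print(s['time'],np.abs(s['qd']).max()); print(ctrl.close_job())"
```

```text
(np.float64(-0.009215177144822562), np.float64(0.10951416088275577))
16.15 0.008660553763302648
the job is handed in; nothing more can be done
None
```

The bowl's lip now stands over the drain chute between the two cheeks, and the gate is home round the upright lever. I handed the job in at 16.2 s of the 64 s allowed.

**What I did**
- **Gate off:** I gripped the tab (34 mm between the jaws) and drew the gate about 42 mm to its front stop.
- **Turning the bowl:** I held the lever over to the left while the bowl crept round at about 0.4 rad/s, then let it spring back. The lip stopped about 0.085 rad short, so I gave the lever two short, gentle tips the same way.
- **Gate home:** I pushed the tab back about 42 mm. It then moved only 0.2 mm more while the force rose to 12 N, so it was against its stop. I released it and moved clear.

**Last checks**
- **Lip angle:** it measures about −0.01 rad from the chute. Judged against the cheeks in the enlarged top picture, it is within 1 to 2 mm of the middle.
- **Gate, lever and dish:** in the last pictures the gate tab, lever and dish look where they were at the start.
- **Other loose things:** I saw none of the ones in view move, but the last pictures did not show them all.
- **Touching:** the force reading was near zero with the arm clear.

**Disagreements:** in the last two top-view measurements the lip radius came out at 109 mm instead of 104, about 1 pixel. It lies along the lip, so it hardly affects the angle. A pixel comparison of the first and last side pictures also showed differences around the gate and lever. I think they come mostly from image noise and the arm's shadow, so I went by eye there.

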